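Park the blue pipette in its bench cradle

TASK

Lay the blue-banded pipette in the empty cradle so that it rests level in both notches, off the bench: its thick white handle in the wide black notch and its thin grey shaft in the narrow orange notch. Lower it in gently rather than dropping it, let go, and leave the yellow-banded pipette where it lies.

Things in the scene. Friction and masses are not known exactly. Their poses are not given: they have to be found in the camera images.
- pipette_blue: pipette to park, 237 mm long, about 0.11 kg. White octagonal handle 28 mm across flats, two sides upright; blue band and button. Origin on its axis in the handle near the balance point, the place to grip, 14 mm above the bench at first. x: along the axis to the tip; z up. Along x (mm): button -100, handle -75 to 50, grey shaft d 16 to 115, tip 137; finger hook -69 to -35, 29 above the axis.
- blue_shaft (a point): point on the blue pipette's axis, in the middle of its grey shaft, 85 mm from the pipette's origin towards the tip (it belongs over the orange notch)
- pipette_yellow: a second pipette of the same shape and size with a yellow band and yellow button; a bystander. Origin and axes as for the blue one
- cradle: empty cradle, fixed: grey base 200x60x8 mm, two 12 mm thick upright forks with 90 degree Vs. Origin on the bench; x from black to orange fork, z up. Black fork at x=-48 mm: V 52 wide at top, 56 high. Orange fork at x=85: V 39 wide, 58 high. A seated pipette lies level along +x, axis 50 mm above the bench over the cradle's x axis, best with its origin over the cradle's. 121 mm free between forks.
Things that resemble listed ones, but are neither listed nor needed, are in the scene too. Leave any red look-alike of the pipette_blue alone.

How it is judged:
By the outcome, as a careful person would: the job done as asked, in the order asked, and still so for the second after the job is handed in, with the robot touching nothing.
It also fails if it takes over 40 s, if anything falls off the work surface, if the arm or the gripper's body presses on something with over 40 N, if the wrist force passes 120 N, or if a joint passes its speed limit or range.

ROBOT

A 6-joint arm with a two-finger parallel gripper is mounted at the origin on the work surface. World frame = base frame: x ahead of the robot, y to its left, z up, the work surface at z = 0. Lengths are in m, angles in degrees, forces in N, time in s.
With the tool pointing down it reaches from about 0.425 to 0.95 m from the base axis. Payload 14.7 kg.
Tool frame: the origin (TCP) lies between the finger pads; the fingertips stand 17 mm ahead of it and the grasp point (between the pads) lies 2 mm behind it; z points along the fingers, y is the line along which they close (so a half turn about z gives the same grasp; the last joint's range is limited). The gripper opens to 85 mm and grips with 20 to 120 N. Pads are 22 mm wide; open, the fingers measure 114 mm over their backs; the gripper's body (76 mm by 85 mm) begins 54 mm behind the grasp point. The pads swing forward as they close: fully open they stand 13 mm farther back than shut.
Start: joints at [67.804, 27.513, 91.461, -0, 61.026, -2.67], TCP at [0.217, 0.613, 0.248] pointing down, gripper open.
Joint ranges: [-157.49, 157.49], [-46.99, 117.5], [13.45, 153.17], [-89.5, 269.5], [5.16, 153.95], [-167.48, 167.48]. Speed limits (degrees/s): [108.29, 108.29, 136.94, 172.46, 172.46, 172.46].

INTERFACE

Orientations are given as a 3x3 rotation matrix whose columns are the frame's x, y, z axes.
In Python, from rig import robot, cams gives the robot as it stands. The module is installed in compiled form; this text tells all that it offers.
- The arm moves only by the shell command python3 -m crank 'ROWS' [FORCE]. ROWS is text: rows parted by semicolons, each of 7 numbers parted by spaces: the shift along the tool's x, y, z scaled (see below), then the turn, a rotation vector about the tool's x, y, z scaled (see below), then the opening, from 0 (shut) to 1 (fully open). A call has 1 to 20 rows; each row shifts and turns the commanded pose from where the row before left it, along the tool's axes as they then stand; what a row does not reach is not made up. The controller multiplies each number of a shift by 20 cm and each number of a turn by 0.5 rad. A row lasts 1/12 s, in which the tool goes at most 41.7 mm and 7.16 degrees, less where a joint would pass 70% of its speed; a pose out of reach is approached as far as the arm can. A call with a number of a shift or a turn outside -1 to 1 is refused whole. A call with a gripper value outside its range is refused whole. The fingers move at their own pace and stop on an object; FORCE is the grip in N (left out, the last holds). Time passes only in rows, so rows that do not move let the fingers close. It gives the time, the measured TCP pose, the force, the opening and the grip force at its end, in the units of the state.
- robot.read_state(): the state, without advancing time (a new reading comes with each control period).
- cams.read_camera(name): name is "scene" or "top" or "wrist"; returns a dict with "color" (384x512x3 uint8, red, green, blue), "vfov" (degrees; the focal length in pixels is half the picture's height over the tangent of half this angle, whatever the lens; pixels are square), "cx", "cy" (the principal point, pixels), "k1" (the pictures are not rectified: a ray, as slopes to the right and down, at radius r is drawn at 1 + k1 r^2 times it, then the intrinsics apply), "cam_to_world" (4x4, takes a point from camera to world coordinates). Camera axes: x right, y down, z forward; pixel columns grow to the right and rows downward; lengths in m; the calibration is good to about 2 mm. A picture is of the moment at which its call begins. There is no depth.
- robot.job_done(): hands the job in; it is judged then, once.
The state is a dict: "time": time; "joints": joint angles; "joint_velocities": joint speeds; "joint_torque": joint torques, N m; "position": TCP position; "tool_rot": TCP orientation; "force": force on the tool from outside, world axes, zero at the start; "torque": the same for the moment, N m; "grip_width": opening from 0.0 (shut) to 1.0 (fully open); "gripper_force": force on a finger pad.
Only numpy, scipy, OpenCV 4.12 (cv2) and the standard library are available. Lean on these libraries where they do the work, as an engineer would, in place of code of your own. Each camera call takes 0.05 s, during which the arm holds its last target. There are 200 camera calls.

## Working session

There is one attempt and no reset: what is moved stays moved. The work goes in short steps, Python scripts to look and compute and a shell command to move; the robot and the scene stay as the last step left them, time stands still between calls to the robot, and variables do not carry over. Pictures are saved under pics/ and viewed, at most 10 in all, crops included, and the job is handed in when it is done.

```bash
mkdir -p pics; cat > h.py <<'E'
import numpy as np, cv2
from rig import robot, cams
def grab(n,fn=None):
    d=cams.read_camera(n)
    if fn: cv2.imwrite('pics/'+fn,d['color'][:,:,::-1])
    d={k:(np.array(v)) for k,v in d.items()}
    np.savez('pics/'+n+'.npz',**d); return d
def load(n): return np.load('pics/'+n+'.npz')
def f(d): return 192/np.tan(np.radians(float(d['vfov']))/2)
def ray(d,u,v):
    a=np.array([(u-d['cx'])/f(d),(v-d['cy'])/f(d)]); s=a.copy()
    for _ in range(30): s=a/(1+d['k1']*(s@s))
    T=d['cam_to_world']; return T[:3,3],T[:3,:3]@np.array([s[0],s[1],1])
def at(d,u,v,z):
    o,r=ray(d,u,v); return o+r*(z-o[2])/r[2]
def proj(d,p):
    T=d['cam_to_world']; c=T[:3,:3].T@(np.array(p)-T[:3,3]); s=c[:2]/c[2]
    s=s*(1+d['k1']*(s@s)); return s*f(d)+np.array([d['cx'],d['cy']])
E
python3 - <<'E'
from h import *
a=grab('top');b=grab('scene')
cv2.imwrite('pics/top.png',cv2.resize(a['color'][:,:,::-1],(800,600),interpolation=cv2.INTER_CUBIC))
cv2.imwrite('pics/scene.png',cv2.resize(b['color'][:,:,::-1],(800,600),interpolation=cv2.INTER_CUBIC))
for d in(a,b): print(d['cam_to_world'].round(3),d['vfov'],d['cx'],d['cy'],d['k1'])
print(robot.read_state())
E
```

```text
[[ 0.018 -0.985  0.169  0.236]
 [-1.    -0.021 -0.018 -0.025]
 [ 0.021 -0.168 -0.985  1.246]
 [ 0.     0.     0.     1.   ]] 50.1234805762566 271.61306237079714 192.4148817766953 -0.10868524812471482
[[ 0.683  0.621 -0.384  0.753]
 [ 0.73  -0.569  0.379 -0.363]
 [ 0.017 -0.539 -0.842  0.769]
 [ 0.     0.     0.     1.   ]] 57.849780534648424 247.77613227298028 190.88964431134752 -0.060505924840447346
{'time': 0.1, 'joints': array([ 6.78052517e+01,  2.75455378e+01,  9.14907027e+01,  5.49760921e-05,
        6.10253903e+01, -2.66774729e+00]), 'joint_velocities': array([-0.02129549, -0.1030226 ,  0.00224263, -0.09721402, -0.03555975,
        0.05898921]), 'joint_torque': array([-2.46995833e-04, -9.52240562e+01, -4.31044078e+01, -1.08389393e-04,
        5.01395189e-03,  7.24685805e-06]), 'position': array([0.21708675, 0.61230555, 0.24774109]), 'tool_rot': array([[-9.42483912e-01,  3.34251268e-01, -4.07113760e-04],
       [ 3.34251512e-01,  9.42483387e-01, -9.95641144e-04],
       [ 5.09036405e-05, -1.07445415e-03, -9.99999421e-01]]), 'force': array([ 0.48321438, -0.45901397,  0.10987201]), 'torque': array([-0.03803026,  0.03876649, -0.0027883 ]), 'gripper_force': 0.0, 'grip_width': 0.9977623403091632}
```

View pics/top.png

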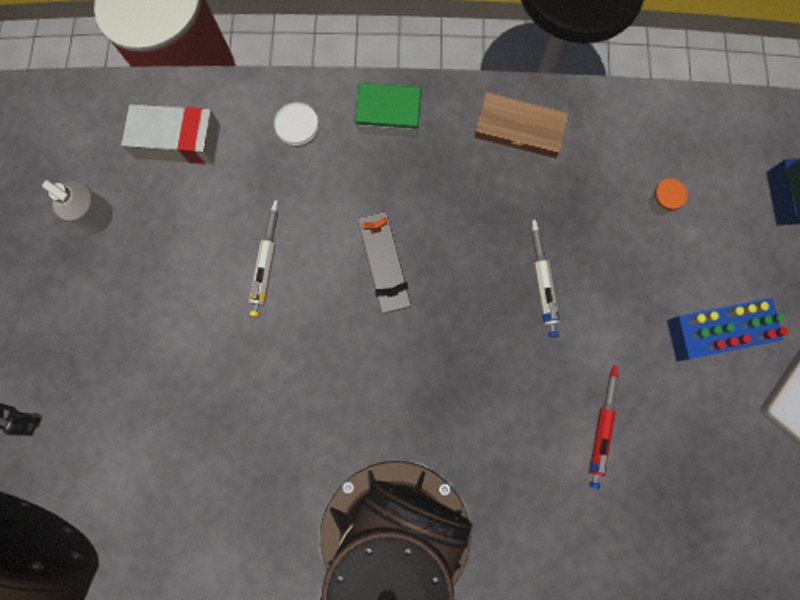

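View pics/scene.png

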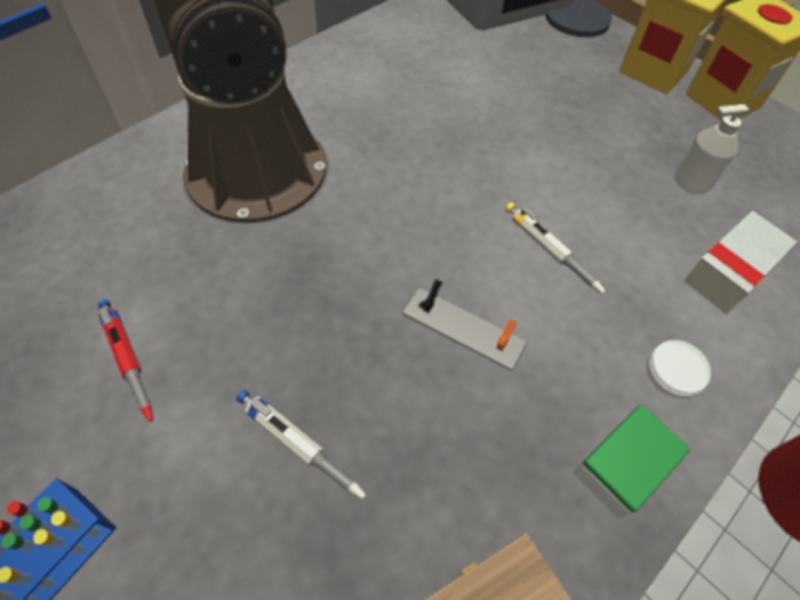

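The top view shows three pipettes: white with a blue band at (545,280), white with a yellow band at (263,260), and a red look-alike with a blue button at (605,430). The first fits: white handle, blue band and blue button. The cradle is at (385,262), with its orange fork at (374,224) and its black fork at (392,291). I'll check both in an enlarged crop.

```bash
python3 - <<'E'
from h import *
a=load('top')['color'][:,:,::-1]
c=cv2.resize(a[135:220,330:370],None,fx=7,fy=7,interpolation=cv2.INTER_CUBIC)
e=cv2.resize(a[130:205,222:270],None,fx=7,fy=7,interpolation=cv2.INTER_CUBIC)
o=np.zeros((600,640,3),np.uint8);o[:595,:280]=c;o[:525,300:636]=e
cv2.imwrite('pics/crop.png',o)
E
```

```text
(no output)
```

View pics/crop.png

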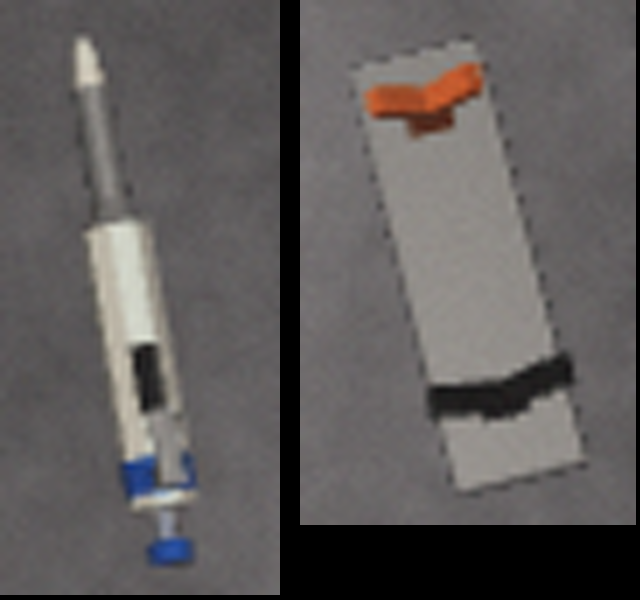

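The crop confirms the white pipette with blue band and button: tip at crop (83,38), handle end (120,227), button (171,562). The empty cradle's base corners are at (355,70), (475,42), (587,462) and (462,492), orange end away from the robot.

```bash
python3 - <<'E'
from h import *
d=load('top')
P=lambda x,y,z:at(d,(x+.5)/7-.5+330,(y+.5)/7-.5+135,z)
C=lambda x,y,z:at(d,(x-300+.5)/7-.5+222,(y+.5)/7-.5+130,z)
tip=P(83,38,.014);h=P(120,227,.014);b=P(171,563,.014)
print(tip,h,b,'len',np.linalg.norm(tip-b),np.linalg.norm(h-b))
u=(tip-b)/np.linalg.norm(tip-b)
print('yaw',np.degrees(np.arctan2(u[1],u[0])),'origin', b+.1*u, tip-.137*u,h-.05*u)
k=[C(*q,.008) for q in((355,70),(475,42),(587,462),(462,492))]
print(np.array(k).round(4)); k=np.array(k)
print([np.linalg.norm(k[i]-k[(i+1)%4]).round(4) for i in range(4)])
v=(k[0]+k[1]-k[2]-k[3]);yc=np.degrees(np.arctan2(v[1],v[0]));c=k.mean(0)
print('base centre',c,'yaw',yc)
v/=np.linalg.norm(v)
# fork top ends : black at z 56, orange 58
for n,(l,r),z in(('black',((430,393),(572,362)),.056),('orange',((368,97),(482,73)),.058)):
    m=(C(*l,z)+C(*r,z))/2; print(n,m,'along',(m-c)@v,'across',np.cross(v,m-c)[2],np.linalg.norm(C(*l,z)-C(*r,z)))
E
```

```text
[ 0.61893515 -0.26326048  0.014     ] [ 0.53223693 -0.27854753  0.014     ] [ 0.38289087 -0.29895133  0.014     ] len 0.23872733141260116 0.15073340589958165
yaw 8.598221289420191 origin [ 0.48176697 -0.28400086  0.014     ] [ 0.48347489 -0.28374262  0.014     ] [ 0.48279888 -0.28602277  0.014     ]
[[ 0.6134  0.088   0.008 ]
 [ 0.6276  0.0347  0.008 ]
 [ 0.438  -0.0196  0.008 ]
 [ 0.4236  0.0345  0.008 ]]
[np.float64(0.0551), np.float64(0.1973), np.float64(0.056), np.float64(0.1972)]
base centre [0.52563198 0.03441695 0.008     ] yaw 15.859092244805606
black [0.46546738 0.01718061 0.056     ] along -0.06258475338208129 across -0.00013894260366720604 0.061224454365932865
orange [0.59210665 0.05317062 0.058     ] along 0.06906928765478494 across -0.00012586174077769754 0.049923770977029235
```

```bash
python3 -m crank '0 0 0 0 0 -.245 1;0 0 0 0 0 -.245 1;0 0 0 0 0 -.245 1;0 0 0 0 0 -.245 1;-.067 -.194 0 0 0 0 1;-.067 -.194 0 0 0 0 1;-.067 -.194 0 0 0 0 1;-.067 -.194 0 0 0 0 1;-.067 -.194 0 0 0 0 1;-.067 -.194 0 0 0 0 1;-.067 -.194 0 0 0 0 1;-.067 -.194 0 0 0 0 1;-.067 -.194 0 0 0 0 1;-.067 -.194 0 0 0 0 1;-.067 -.194 0 0 0 0 1;-.067 -.194 0 0 0 0 1;-.067 -.194 0 0 0 0 1;-.067 -.194 0 0 0 0 1;-.067 -.194 0 0 0 0 1;-.067 -.194 0 0 0 0 1'
cat >> h.py <<'E'
from scipy.spatial.transform import Rotation as R
def need(p,yaw=None):
    s=robot.read_state();T=np.array(s['tool_rot']);dp=T.T@(np.array(p)-s['position'])
    print('pos',np.round(s['position'],4),'yawx',np.degrees(np.arctan2(T[1,0],T[0,0])).round(2),'F',np.round(s['force'],1),'grip',s['grip_width'],s['gripper_force'],'t',s['time'])
    if yaw is not None:
        a=np.radians(yaw);W=np.array([[np.cos(a),np.sin(a),0],[np.sin(a),-np.cos(a),0],[0,0,-1]])
        print('turn units',(R.from_matrix(T.T@W).as_rotvec()/.5).round(4))
    print('shift units',(dp/.2).round(4),'m',dp.round(4))
E
python3 - <<'E'
from h import *
need((.4825,-.2848,.16),188.5)
d=grab('wrist');cv2.imwrite('pics/w1.png',cv2.resize(d['color'][:,:,::-1],(800,600),interpolation=cv2.INTER_CUBIC))
E
```

```text
time: 1.77
position: [0.5219, 0.0285, 0.2482]
tool_rot: [[-0.989, -0.148, -0.0], [-0.148, 0.989, 0.0], [0.0, 0.0, -1.0]]
force: [0.3, 1.0, 0.1]
grip_width: 1.0
gripper_force: 0.0
pos [0.5219 0.0285 0.2482] yawx -171.46 F [0.3 1.  0.1] grip 0.9995181612850506 0.0 t 1.7667
turn units [ 0.0002 -0.0005  0.0013]
shift units [ 0.4272 -1.5198  0.441 ] m [ 0.0854 -0.304   0.0882]
```

View pics/w1.png

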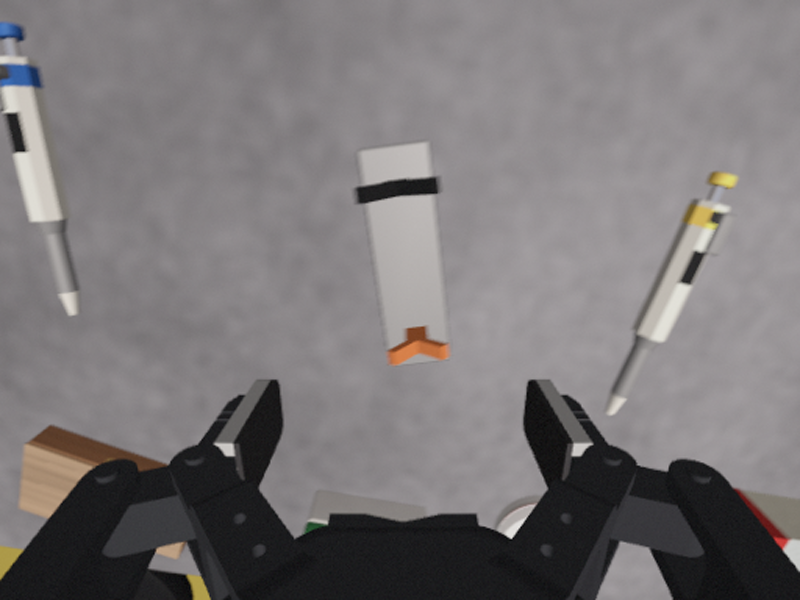

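The wrist view shows the cradle: base corners about (358,151), (429,142), (450,359) and (387,365), black fork (357,195)–(438,186), orange fork (389,358)–(449,353). I'll cross-check these while moving over to the blue pipette.

```bash
python3 - <<'E'
from h import *
d=load('wrist')
C=lambda x,y,z:at(d,(x+.5)*.64-.5,(y+.5)*.64-.5,z)
k=np.array([C(*q,.008) for q in((358,151),(429,142),(450,360),(387,365))]);print(k.round(4))
mb=(C(357,190,.056)+C(438,183,.056))/2;mo=(C(389,355,.058)+C(449,350,.058))/2
v=mo-mb;print(mb,mo,np.linalg.norm(v),np.degrees(np.arctan2(v[1],v[0])), 'base yaw',np.degrees(np.arctan2(*((k[2]+k[3]-k[0]-k[1])[[1,0]]))),k.mean(0),'origin',mb+v*48/133)
E
python3 -m crank '.043 -.152 0 0 0 0 1;.043 -.152 0 0 0 0 1;.043 -.152 0 0 0 0 1;.043 -.152 0 0 0 0 1;.043 -.152 0 0 0 0 1;.043 -.152 0 0 0 0 1;.043 -.152 0 0 0 0 1;.043 -.152 0 0 0 0 1;.043 -.152 0 0 0 0 1;.043 -.152 0 0 0 0 1;0 0 .15 0 0 0 1;0 0 .15 0 0 0 1;0 0 .14 0 0 0 1;0 0 0 0 0 0 1'
python3 - <<'E'
from h import *
need((.4825,-.2848,.016),188.5)
d=grab('wrist');cv2.imwrite('pics/w2.png',cv2.resize(d['color'][:,:,::-1],(800,600),interpolation=cv2.INTER_CUBIC))
E
```

```text
[[ 0.4415 -0.0214  0.008 ]
 [ 0.4259  0.0349  0.008 ]
 [ 0.6161  0.0877  0.008 ]
 [ 0.6303  0.029   0.008 ]]
[0.46188192 0.01480008 0.056     ] [0.58958799 0.05148607 0.058     ] 0.13288604291119033 16.027716672711012 base yaw 15.230220324229814 [0.5284438  0.03256234 0.008     ] origin [0.50797133 0.02804013 0.0567218 ]
time: 2.98
position: [0.479, -0.2814, 0.1557]
tool_rot: [[-0.989, -0.148, -0.006], [-0.148, 0.989, 0.004], [0.006, 0.005, -1.0]]
force: [-2.1, 1.2, -0.3]
grip_width: 1.005
gripper_force: 0.0
pos [ 0.479  -0.2814  0.1557] yawx -171.48 F [-2.1  1.2 -0.3] grip 1.0054001034321645 0.0 t 2.9833
turn units [ 0.0099 -0.011   0.0005]
shift units [-0.0187 -0.023   0.6983] m [-0.0037 -0.0046  0.1397]
```

View pics/w2.png

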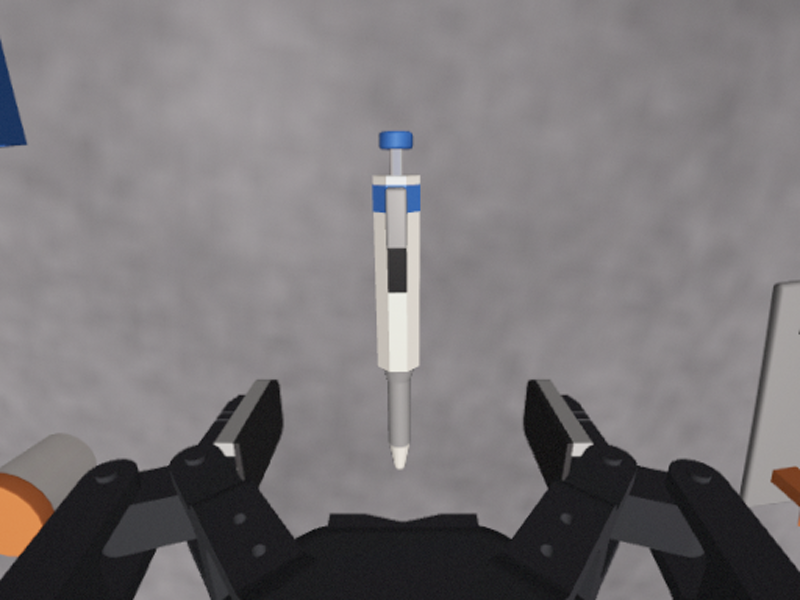

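The pipette lies along the image centre: button end (396,132), handle front end (398.5,370), tip (400,469). It sits midway between the fingers.

```bash
python3 - <<'E'
from h import *
d=load('wrist')
C=lambda x,y,z:at(d,(x+.5)*.64-.5,(y+.5)*.64-.5,z)
b=C(396,136,.014);h=C(398.5,370,.014);t=C(400,469,.014);u=(t-b)/np.linalg.norm(t-b)
print(b,h,t,np.linalg.norm(t-b),np.linalg.norm(h-b),np.degrees(np.arctan2(u[1],u[0])),'orig',b+.1*u,t-.137*u,h-.05*u)
need((.481,-.286,.016),188.5)
E
```

```text
[ 0.38634093 -0.29935629  0.014     ] [ 0.53869184 -0.27533529  0.014     ] [ 0.6225185  -0.26180359  0.014     ] 0.23914441217984733 0.1542329626097618 9.034512075377654 orig [ 0.48510032 -0.28365335  0.014     ] [ 0.48721813 -0.28331661  0.014     ] [ 0.48931214 -0.28318676  0.014     ]
pos [ 0.4801 -0.2818  0.1582] yawx -171.46 F [-0.2 -1.   1. ] grip 0.9998809682779927 0.0 t 3.0333
turn units [ 0.0071 -0.0079  0.0013]
shift units [-0.0043 -0.0238  0.7109] m [-0.0009 -0.0048  0.1422]
```

```bash
python3 -m crank '-.02 -.016 .11 0 0 -.009 1;0 0 .11 0 0 0 1;0 0 .11 0 0 0 1;0 0 .11 0 0 0 1;0 0 .1 0 0 0 1;0 0 0 0 0 0 1;0 0 0 0 0 0 1;0 0 0 0 0 0 1'
python3 - <<'E'
from h import *
need((.4845,-.2843,.02),188.8)
E
```

```text
time: 3.7
position: [0.4871, -0.2859, 0.0541]
tool_rot: [[-0.988, -0.153, 0.002], [-0.153, 0.988, -0.001], [-0.001, -0.001, -1.0]]
force: [0.4, 0.1, -0.3]
grip_width: 0.998
gripper_force: 0.0
pos [ 0.4871 -0.2859  0.0541] yawx -171.18 F [ 0.4  0.1 -0.3] grip 0.9984974410968194 0.0 t 3.7
turn units [-0.0027  0.0028  0.0008]
shift units [0.0121 0.0102 0.1707] m [0.0024 0.002  0.0341]
```

```bash
python3 -m crank '.012 .01 .06 0 0 0 1;0 0 .06 0 0 0 1;0 0 .048 0 0 0 1;0 0 0 0 0 0 1;0 0 0 0 0 0 1;0 0 0 0 0 0 1'
python3 - <<'E'
from h import *
need((.4845,-.2843,.02),188.8)
grab('wrist','w3.png')
E
```

```text
time: 4.2
position: [0.4837, -0.2839, 0.019]
tool_rot: [[-0.988, -0.153, 0.0], [-0.153, 0.988, -0.0], [-0.0, -0.0, -1.0]]
force: [0.3, 0.3, -0.4]
grip_width: 1.002
gripper_force: 0.0
pos [ 0.4837 -0.2839  0.019 ] yawx -171.2 F [ 0.3  0.3 -0.4] grip 1.0018950237919537 0.0 t 4.2
turn units [-0.0003  0.0003  0.0002]
shift units [-0.0039 -0.0024 -0.005 ] m [-0.0008 -0.0005 -0.001 ]
```

View pics/w3.png

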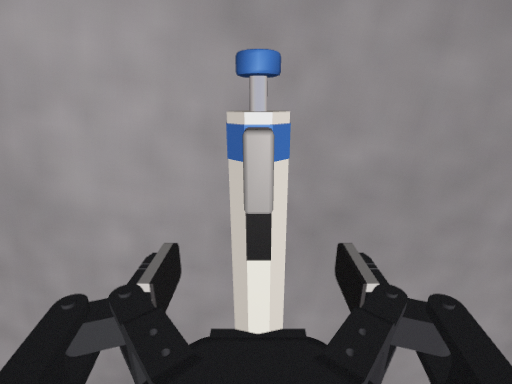

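The handle is centred between the open fingers (column 258), so I close on it.

```bash
python3 -m crank '0 0 0 0 0 0 .25;0 0 0 0 0 0 .25;0 0 0 0 0 0 .25;0 0 0 0 0 0 .25;0 0 0 0 0 0 .2;0 0 0 0 0 0 .2;0 0 0 0 0 0 .2;0 0 0 0 0 0 .2' 40
```

```text
time: 4.92
position: [0.4835, -0.2838, 0.0189]
tool_rot: [[-0.988, -0.153, 0.0], [-0.153, 0.988, -0.0], [-0.0, -0.0, -1.0]]
force: [-1.5, 0.1, 5.2]
grip_width: 0.317
gripper_force: 39.6
```

```bash
python3 -m crank '0 0 -.03 0 0 0 .1;0 0 -.06 0 0 0 .1;0 0 -.1 0 0 0 .1;0 0 -.12 0 0 0 .1;0 0 -.12 0 0 0 .1;0 0 -.12 0 0 0 .1;0 0 -.06 0 0 0 .1;0 0 -.04 0 0 0 .1;0 0 0 0 0 0 .1;0 0 0 0 0 0 .1;0 0 0 0 0 0 .1'
python3 - <<'E'
from h import *
need((.4845,-.2843,.15),188.8)
a=grab('wrist')['color'];t=grab('top');s=grab('scene')
T=robot.read_state()
u,v=proj(t,T['position']).astype(int);print(u,v);u=max(u,57);c1=cv2.resize(t['color'][v-55:v+45,u-57:u+23],(400,500),interpolation=cv2.INTER_CUBIC)
u,v=proj(s,T['position']).astype(int);print(u,v);c2=cv2.resize(s['color'][max(v-75,0):max(v-75,0)+150,max(u-60,0):max(u-60,0)+120],(400,500),interpolation=cv2.INTER_CUBIC)
cv2.imwrite('pics/lift.png',np.hstack([c1,c2])[:,:,::-1])
cv2.imwrite('pics/w4.png',a[:,:,::-1])
E
```

```text
time: 5.83
position: [0.483, -0.2835, 0.148]
tool_rot: [[-0.988, -0.153, -0.001], [-0.153, 0.988, 0.001], [0.001, 0.001, -1.0]]
force: [-0.6, -0.4, -2.3]
grip_width: 0.313
gripper_force: 39.9
pos [ 0.483  -0.2835  0.148 ] yawx -171.19 F [-0.6 -0.4 -2.3] grip 0.3133743359026847 39.85936442390084 t 5.8333
turn units [ 0.0015 -0.0017  0.0004]
shift units [-0.0069 -0.0053 -0.0099] m [-0.0014 -0.0011 -0.002 ]
358 173
175 254
```

View pics/lift.png

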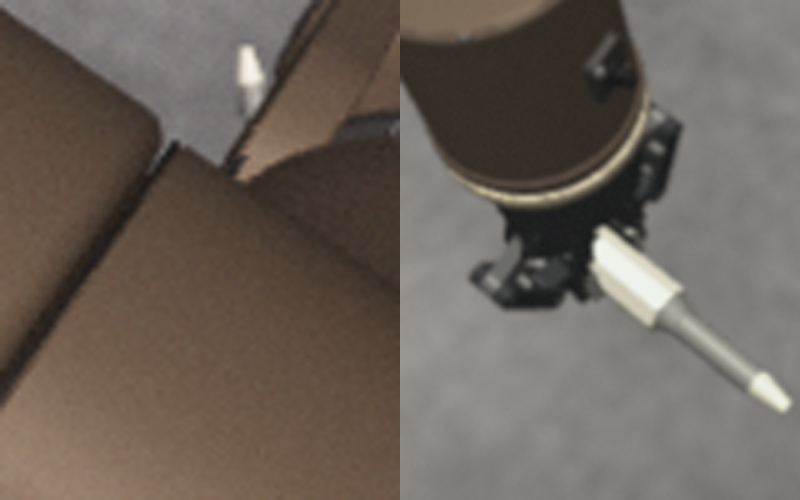

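View pics/w4.png

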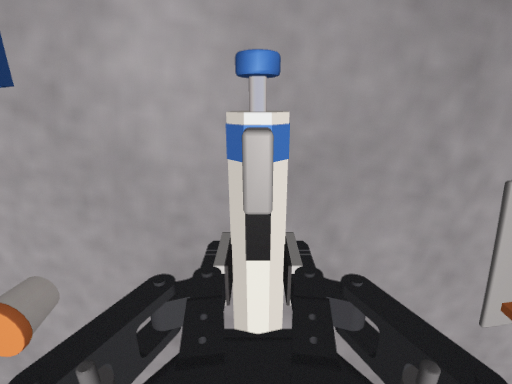

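The pipette is held by the handle and lifted. Tip is at about (247,46) in the top crop and (788,405) in the scene crop, and the button in the wrist view sits where it did before the lift. I'll triangulate the tip and check pitch.

```bash
python3 - <<'E'
from h import *
t=load('top');s=load('scene');w=load('wrist')
o1,r1=ray(t,350.3,127.1);o2,r2=ray(s,231.3,300.4)
A=np.c_[r1,-r2];k=np.linalg.lstsq(A,o2-o1,rcond=None)[0]
p1=o1+k[0]*r1;p2=o2+k[1]*r2;tip=(p1+p2)/2;print('tip',tip,'gap',np.linalg.norm(p1-p2))
S=robot.read_state();T=np.array(S['tool_rot']);print('tip in tool',T.T@(tip-S['position']))
# button rear disc: top edge row 51 (rear, upper), assume axis height
for z in(.138,.142,.146):
  b=at(w,258,64,z);print('btn',z,T.T@(b-S['position']))
  e=at(w,258,113,z+.014);print('  handle end top',T.T@(e-S['position']))
  print('  band width',np.linalg.norm(at(w,226.5,125,z)-at(w,290,125,z)))
need((.509,.029,.13),195.8)
E
```

```text
tip [ 0.61735491 -0.26332806  0.14512472] gap 0.001293564449971147
tip in tool [-0.13590714 -0.00067294  0.0024401 ]
btn 0.138 [ 0.09679122 -0.00064518  0.00986465]
  handle end top [ 0.07536609 -0.00063115 -0.00416295]
  band width 0.03116290102318831
btn 0.142 [ 0.09629679 -0.00065038  0.005864  ]
  handle end top [ 0.0755144  -0.0006374  -0.00816278]
  band width 0.030250145460647637
btn 0.146 [ 0.09580237 -0.00065558  0.00186335]
  handle end top [ 0.07566272 -0.00064366 -0.0121626 ]
  band width 0.029337389898106907
pos [ 0.4829 -0.2835  0.1477] yawx -171.2 F [-0.3  0.3 -1.2] grip 0.31661601591402466 39.85840039327741 t 5.9833
turn units [ 0.0025 -0.0024 -0.2442]
shift units [-0.368   1.5239  0.09  ] m [-0.0736  0.3048  0.018 ]
```

```bash
python3 -m crank '0 0 0 0 0 -.122 .1;0 0 0 0 0 -.122 .1;-.028 .0735 0 0 0 0 .1;-.056 .147 0 0 0 0 .1;-.056 .147 0 0 0 0 .1;-.056 .147 0 0 0 0 .1;-.056 .147 0 0 0 0 .1;-.056 .147 0 0 0 0 .1;-.056 .147 0 0 0 0 .1;-.056 .147 0 0 0 0 .1;-.056 .147 0 0 0 0 .1;-.056 .147 0 0 0 0 .1;-.028 .0735 0 0 0 0 .1;0 0 0 0 0 0 .1;0 0 0 0 0 0 .1;0 0 0 0 0 0 .1;0 0 0 0 0 0 .1'
python3 - <<'E'
from h import *
need((.5105,.030,.075),195.8)
w=grab('wrist');s=grab('scene')
u,v=proj(s,(.51,.03,.08)).astype(int);print(u,v)
c2=s['color'][v-50:v+60,u-60:u+60];c2=cv2.resize(c2,(420,384),interpolation=cv2.INTER_CUBIC)
cv2.imwrite('pics/over.png',np.hstack([w['color'][:,:380],c2])[:,:,::-1])
E
```

```text
time: 7.4
position: [0.511, 0.0289, 0.1484]
tool_rot: [[-0.962, -0.272, -0.001], [-0.272, 0.962, -0.0], [0.001, 0.0, -1.0]]
force: [-0.5, -0.1, -0.4]
grip_width: 0.318
gripper_force: 39.9
pos [0.511  0.0289 0.1484] yawx -164.25 F [-0.5 -0.1 -0.4] grip 0.3183057806553745 39.86342762131244 t 7.4
turn units [ 0.0001 -0.0013 -0.0016]
shift units [0.0005 0.006  0.367 ] m [0.0001 0.0012 0.0734]
294 189
```

View pics/over.png

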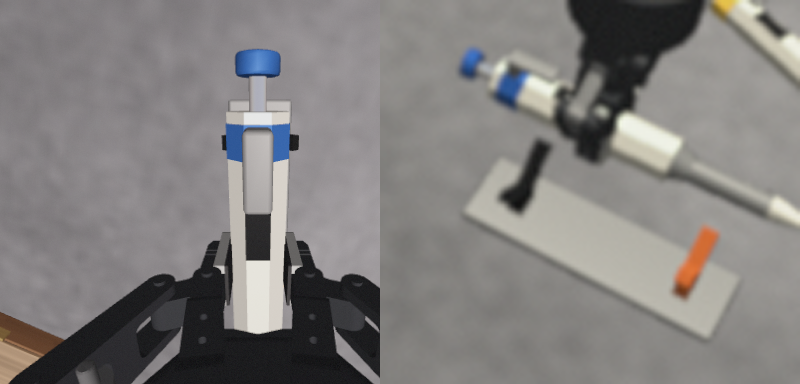

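The wrist view shows the black fork ends at (222,142) and (299,142) and the base's rear edge from (229,101) to (291,101), almost centred on the pipette (column 258). I compute the residual offset.

```bash
python3 - <<'E'
from h import *
w=load('wrist');S=robot.read_state();T=np.array(S['tool_rot']);p=np.array(S['position'])
q=lambda u,v,z:T.T@(at(w,u,v,z)-p)
l,r=q(222.5,142,.056),q(299,142,.056);print('fork',l,r,(l+r)/2,np.linalg.norm(l-r))
l,r=q(228.5,101,.008),q(291,101,.008);print('base',l,r,(l+r)/2,np.linalg.norm(l-r))
need((.5105,.030,.075),195.8)
E
```

```text
fork [ 0.04954877 -0.02884757  0.09259331] [0.04965617 0.0324764  0.09259528] [0.04960247 0.00181441 0.0925943 ] 0.06132407257652645
base [ 0.08112926 -0.02797768  0.14060274] [0.08123804 0.03052066 0.14060463] [0.08118365 0.00127149 0.14060368] 0.05849843731286406
pos [0.5111 0.0288 0.1486] yawx -164.27 F [ 0.4 -0.2 -0.8] grip 0.31910524094271076 39.86359264701605 t 7.5
turn units [ 0.0001 -0.0006 -0.0026]
shift units [0.0011 0.0066 0.3679] m [0.0002 0.0013 0.0736]
```

```bash
python3 -m crank '0 .009 .05 0 0 -.002 .1;0 0 .08 0 0 0 .1;0 0 .08 0 0 0 .1;0 0 .08 0 0 0 .1;0 0 .06 0 0 0 .1;0 0 .04 0 0 0 .1;0 0 .02 0 0 0 .1;0 0 .01 0 0 0 .1;0 0 0 0 0 0 .1;0 0 0 0 0 0 .1;0 0 0 0 0 0 .1'
python3 - <<'E'
from h import *
need((.5105,.030,.0549),195.8)
E
```

```text
time: 8.42
position: [0.5111, 0.0313, 0.0652]
tool_rot: [[-0.962, -0.273, 0.001], [-0.273, 0.962, -0.0], [-0.001, -0.0, -1.0]]
force: [0.9, -0.3, -1.8]
grip_width: 0.32
gripper_force: 39.9
pos [0.5111 0.0313 0.0652] yawx -164.15 F [ 0.9 -0.3 -1.8] grip 0.3203640879605772 39.851641240529716 t 8.4167
turn units [-0.0005  0.0019  0.0019]
shift units [ 0.0046 -0.0056  0.0517] m [ 0.0009 -0.0011  0.0103]
```

```bash
python3 -m crank '0 0 .01 0 0 0 .1;0 0 .01 0 0 0 .1;0 0 .01 0 0 0 .1;0 0 .01 0 0 0 .1;0 0 0 0 0 0 .1;0 0 0 0 0 0 .1;0 0 0 0 0 0 .1'
python3 -m crank '0 0 .004 0 0 0 .1;0 0 0 0 0 0 .1;0 0 .004 0 0 0 .1;0 0 0 0 0 0 .1;0 0 0 0 0 0 .1;0 0 0 0 0 0 .1'
```

```text
time: 9.0
position: [0.5107, 0.0313, 0.0567]
tool_rot: [[-0.962, -0.273, -0.0], [-0.273, 0.962, 0.0], [0.0, 0.0, -1.0]]
force: [-0.2, 0.1, -1.3]
grip_width: 0.319
gripper_force: 39.9
time: 9.5
position: [0.5108, 0.0312, 0.0552]
tool_rot: [[-0.962, -0.273, 0.0], [-0.273, 0.962, -0.0], [-0.0, -0.0, -1.0]]
force: [-0.5, -2.2, 2.7]
grip_width: 0.317
gripper_force: 40.4
```

```bash
python3 -m crank '0 -.002 0 0 0 0 .1;0 0 .003 0 0 0 .1;0 0 0 0 0 0 .1;0 0 0 0 0 0 .1;0 0 0 0 0 0 .1'
```

```text
time: 9.92
position: [0.5109, 0.0309, 0.0548]
tool_rot: [[-0.962, -0.273, 0.0], [-0.273, 0.962, 0.0], [-0.0, -0.0, -1.0]]
force: [-2.0, -2.3, 11.7]
grip_width: 0.317
gripper_force: 41.4
```

```bash
python3 -m crank '0 0 -.001 0 0 0 .1;0 0 0 0 0 0 .1;0 0 0 0 0 0 .33;0 0 0 0 0 0 .36;0 0 0 0 0 0 .4;0 0 0 0 0 0 .45;0 0 0 0 0 0 .55;0 0 0 0 0 0 .7;0 0 0 0 0 0 .7;0 0 0 0 0 0 .7' 20
python3 -m crank '0 0 -.03 0 0 0 .7;0 0 -.06 0 0 0 .7;0 0 -.1 0 0 0 .7;0 0 -.15 0 0 0 .7;0 0 -.15 0 0 0 .7;0 0 -.15 0 0 0 .7;0 0 -.15 0 0 0 .7;0 0 0 0 0 0 .7;0 0 0 0 0 0 .7;0 0 0 0 0 0 .7'
python3 - <<'E'
from h import *
w=grab('wrist');s=grab('scene')
u,v=proj(s,(.51,.03,.05)).astype(int)
c2=s['color'][v-50:v+60,u-60:u+60];c2=cv2.resize(c2,(420,384),interpolation=cv2.INTER_CUBIC)
cv2.imwrite('pics/end.png',np.hstack([w['color'][:,70:450],c2])[:,:,::-1])
E
```

```text
time: 10.75
position: [0.5108, 0.031, 0.0547]
tool_rot: [[-0.962, -0.273, 0.0], [-0.273, 0.962, 0.0], [-0.0, 0.0, -1.0]]
force: [-0.7, 0.5, 1.0]
grip_width: 0.702
gripper_force: 0.0
time: 11.58
position: [0.5104, 0.031, 0.2127]
tool_rot: [[-0.962, -0.273, 0.0], [-0.273, 0.962, -0.0], [-0.0, -0.0, -1.0]]
force: [-0.9, -0.3, -0.1]
grip_width: 0.703
gripper_force: 0.0
```

View pics/end.png

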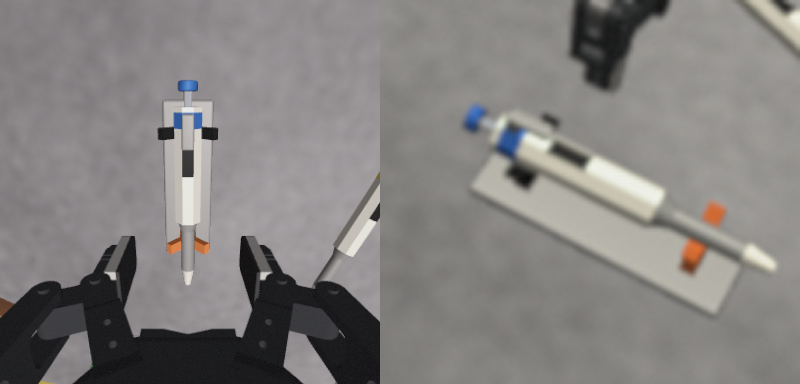

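The pipette rests in both notches: handle in the black fork at (187,133), shaft in the orange fork at (188,245), hook upright. The gripper is clear of it.

```bash
python3 -c "
from rig import robot
print(robot.job_done())"
```

```text
the job is handed in; nothing more can be done
None
```

The blue-banded pipette rests in both cradle notches, handle in the black and shaft in the orange. It was lowered in gently and released at 10.8 s, the yellow one was left untouched, and the job is handed in.

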